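Snap open the folding cradle and lay the model fuselage in it

ROBOT

A 6-joint arm with a two-finger parallel gripper is mounted at the origin on the work surface. World frame = base frame: x ahead of the robot, y to its left, z up, the work surface at z = 0. Lengths are in m, angles in rad, forces in N, time in s.
With the tool pointing down it reaches from about 0.3 to 0.875 m from the base axis. Payload 6.4 kg.
Tool frame: the origin (TCP) lies at the very end of the fingers, on their centre line; the grasp point (between the pads) lies 19 mm behind it (grip_depth is the distance from the TCP to the grasp point, in m); z points along the fingers, y is the line along which they close (so a half turn about z gives the same grasp; the last joint's range is limited). The gripper opens to 88 mm and grips with 3 to 60 N. Pads are 18 mm wide; open, the fingers measure 123 mm over their backs; the gripper's body (75 mm by 187 mm) begins 45 mm behind the grasp point.
Start: joints at [-1.453, 0.181, 1.607, -0, 1.354, -0.206], TCP at [0.183, -0.545, 0.239] pointing down, gripper open.
Joint ranges: [-2.99, 2.99], [-0.89, 2.07], [0.3, 2.58], [-1.14, 4.28], [0, 2.63], [-3.12, 3.12]. Speed limits (rad/s): [2.57, 2.57, 3.01, 3.14, 3.14, 3.14].

INTERFACE

Orientations are given as a unit quaternion [x, y, z, w].
In Python, from cell import * gives the robot as it stands.
- The arm moves only by the tool drive_tool, never from a script. Its argument "rows" is a list of rows, each a list of 6 numbers: the shift along the world's x, y, z in units of 0.15 m (1.0 is 0.15 m), then the turn, a rotation vector about the world's x, y, z in units of 360 degrees (1.0 is 360 degrees). A call has 1 to 12 rows; each row is the pose to reach, as a shift and turn from the pose commanded when the call began, turning the shorter way round; what a row does not reach only later rows make up. A row lasts 1/10 s, in which the tool goes at most 50 mm and 8.59 degrees, less where a joint would pass 70% of its speed; a pose out of reach is approached as far as the arm can. A call with a number of a shift or a turn outside -1 to 1 is refused whole. A call with a gripper value outside its range is refused whole. "grip" is the finger opening in mm, from 0 to 88.1, set as the call begins (left out, the last holds). The fingers move at their own pace and stop on an object; "squeeze" is the grip in N (left out, the last holds). Time passes only in rows, so rows that repeat a pose let the fingers close. It gives the time, the measured TCP pose, the force, the opening and the grip force at its end, in the units of the state.
- sense(): the state, without advancing time (a new reading comes with each control period).
- camera(name): name is "scene" or "top" or "wrist"; returns the picture (400x640x3 uint8, red, green, blue); there is no depth.
- calibration(name): a dict with "camera_matrix" (3x3 intrinsics, pixels), "dist" ([k1, k2, p1, p2, k3] as OpenCV has them; the pictures are not rectified), "R" (3x3) and "t" (3): a world point X has camera coordinates R X + t. Camera axes: x right, y down, z forward; pixel columns grow to the right and rows downward; lengths in m; the calibration is good to about 2 mm. A picture is of the moment at which its call begins: read the wrist's pose just before it. calibration takes no time and is no camera call; for the wrist camera it gives the pose at the moment of the call.
- hand_in(): hands the job in; it is judged then, once.
Trained networks look in the newest picture that a camera, given by its name, has taken for a name from the list of things; names that differ only in an ending like _2 or _b are one class to them, and where a whole thing is asked for, a point or a joint stands for the part that bears it (a point fixed in the world has none). Each returns a list of dicts, best first, with "confidence" (0 to 1); they miss things now and then, are a little off and sometimes report something else, mostly with a low value. They report only what shows in the picture. A call takes as long as a camera call. They do not tell look-alikes from the thing itself.
- outline_of(camera, query): "mask" (400x640 bool, what is visible of it) and "extent" ([left, top, width, height] in pixels, round what is visible of it).
The state is a dict: "time_s": time; "qpos": joint angles; "qd": joint speeds; "effort": joint torques, N m; "ee_pos": TCP position; "ee_rot": TCP orientation; "force": force on the tool from outside, world axes, zero at the start; "ft_torque": the same for the moment, N m; "finger_gap": finger opening in m; "finger_force": force on a finger pad.
Only numpy, scipy, OpenCV 4.12 (cv2) and the standard library are available. Lean on these libraries where they do the work, as an engineer would, in place of code of your own. Each camera call takes 0.05 s, during which the arm holds its last target. There are 200 camera calls.

TASK

Swing the folded yoke of the cradle up until it snaps fully open, then pick up the model fuselage and lay it belly down, level and lengthwise in the notches of both yokes, about centred on the cradle (the nose may point either way). Set it down rather than dropping it, leave it at rest there with the yoke still open, and do not disturb the other parts on the bench.

Things in the scene. Friction and masses are not known exactly. Their poses are not given: they have to be found in the camera images.
- cradle: Folding fuselage cradle, fixed to the table: flat aluminium base 170 (its x) x 90 x 12 mm with two plywood yokes, plates 8 mm thick and 60 mm wide with a notch on top. The fixed yoke always stands upright at x = -62 mm; the folding yoke is hinged at x = +62 mm. Origin: centre of the base's underside, on the table; x runs from the fixed yoke to the folding one, z up.
- seat (a point): Point over the cradle's centre, midway between the two yokes, at the height of both notch floors (yokes upright): 63 mm above the table. Each notch is open at the top, 40 mm wide at its floor, flaring to about 60 mm at the prong tops, 90 mm above the table; the prongs measure about 80 mm over their outsides. Does not move.
- yoke (a joint): Angle of the folding yoke in rad (hinge along the cradle's y): 0 folded flat over the base towards the fixed yoke, as at the start; 1.571 open, upright. A spring pushes it to the nearer end, over-centre at about 0.8; past that it snaps open on its own. Starting it takes 0.15 N m (4 N at the tab). A tab gripped without tilting along pivots stiffly in the fingers and lags: carry it to 1.3.
- tab (a point): Grip point on the folding yoke's finger tab, a plywood fin 10 mm thick (along the cradle's y), 28 mm long, standing 36 mm out of the yoke's outer face; 14 mm in from the fin's edge, 22 mm off the face. Folded: fin points up, point 44 mm above the table, 32 mm from the hinge towards the fixed yoke. Open: fin points level outwards, point 50 mm up, 26 mm outside the hinge.
- yoke_hinge (a point): Centre of the folding yoke's hinge line, 18 mm above the table; does not move. The folding yoke turns about the line through it along the cradle's y.
- fuselage: Model aircraft fuselage, olive, grey tail, dark canopy; slab sides, flat belly, lying belly down: 190 mm long, 38 high, 34 wide from 35 mm behind to 75 mm ahead of its origin, 12 wide at the tail end. Canopy 9 mm above its back, tail fin 50 mm above the belly. About 0.14 kg. Origin: 19 mm above the belly on the centre line, 90 mm behind the nose; grip it there by its sides. x to the nose, z up.
- engine: Radial engine of the kit, bare metal, 54 mm across, 28 mm high, lying in the middle of the mat between cradle and fuselage. Bystander. Origin: centre of its underside.
- cowl: Black plastic cowling ring, 60 mm outside diameter, 36 mm high, in the middle of the mat, beyond the engine. Bystander. Origin: centre of its underside.
- cockpit_tub: Olive open cockpit tub, 85 x 45 mm, 39 mm high, on the far part of the mat. Bystander. Origin: centre of its underside.
- wing: Loose grey wing panel lying flat nearest the robot, 140 mm long, 30 to 50 mm wide, 7 to 12 mm thick. Bystander. Origin: centre of its underside.
- jar_a: Glass paint jar with white cap, 44 mm in diameter, 55 mm high, on the far part of the mat. Bystander. Origin: centre of its underside.
- jar_b: A second such paint jar, 44 mm in diameter, 55 mm high, on the far part of the mat. Bystander. Origin: centre of its underside.
- brush: Paint brush lying on the far part of the mat, 170 mm long. Bystander. Origin: centre of its underside.
Not all that is in view belongs to the job. What is shaped like the cradle but blue is not meant. There is more than one size of the fuselage; the one meant has the size given above.

How it is judged:
On the way, in this order (a step that is already met when the one before it is completed fails the run):
1. the folding yoke is snapped open while the fuselage still lies on the mat (value of joint yoke above 1.45 rad and height (world z) of fuselage below 0.03 m), for 0.2 s.
2. the fuselage lies in both yokes (value of joint yoke above 1.45 rad and x of fuselage in the frame of cradle between -0.02 and 0.02 m and y of fuselage in the frame of cradle between -0.01 and 0.01 m and z of fuselage in the frame of cradle between 0.077 and 0.089 m and angle between the x axis of fuselage and the x axis of cradle, either way round below 0.17 rad and angle between fuselage's own z axis and vertical below 0.12 rad), for 0.2 s.
At the end, for the whole second after the job is handed in: The folding yoke is open (over 1.45 rad); the fuselage lies at rest in both notches, its origin within 20 mm of the cradle's centre lengthwise and 10 mm sideways and 77 to 89 mm above the table, parallel to the cradle within 0.17 rad (nose either way), belly down within 0.12 rad (all of step 2 and linear speed of fuselage below 0.02 m/s and angular speed of fuselage below 0.2 rad/s); the robot touches nothing.
It fails at once if the fuselage is dropped (falls free at more than 0.6 m/s) (linear speed of fuselage above 0.6 m/s and contact force between the fingers and fuselage below 0.05 N).
It fails at once if another part on the bench is shifted more than 30 mm (distance of any of engine, cowl, cockpit_tub, wing, jar_a, jar_b, brush from where it was at the start of the episode above 0.03 m).
It also fails if it takes over 58 s, if anything falls off the work surface, if the arm or the gripper's body presses on something with over 40 N, if the wrist force passes 120 N, or if a joint passes its speed limit or range.

## Working session

There is one attempt and no reset: what is moved stays moved. The work goes in short steps, Python scripts to look and compute and a tool call to move; the robot and the scene stay as the last step left them, time stands still between calls to the robot, and variables do not carry over. Pictures are saved under pics/ and viewed, at most 14 in all, crops included, and the job is handed in when it is done.

Besides the shell and the picture viewer there is one more tool, called after ">>>" as name(argument=value, ...), one argument or row to a line, values as JSON. drive_tool: Moves the arm, as the interface text tells. Shifts and turns lie within -1 to 1; 1 stands for 0.15 m of shift or 360 degrees of turn. Its arguments: {"type":"object","properties":{"rows":{"type":"array","items":{"type":"array","items":{"type":"number","minimum":-1,"maximum":1}}},"grip":{"type":"number"},"squeeze":{"type":"number"}},"required":["rows"]}

```bash
mkdir -p pics; cat > h.py <<'E'
import numpy as np, cv2
from cell import *
def ray(c,uv):
    k=calibration(c); K=np.array(k["camera_matrix"]);d=np.array(k["dist"]);R=np.array(k["R"]);t=np.array(k["t"])
    n=cv2.undistortPoints(np.array(uv,float).reshape(-1,1,2),K,d).reshape(-1,2)
    return -R.T@t, np.c_[n,np.ones(len(n))]@R
def onz(c,uv,z):
    o,d=ray(c,uv); z=np.broadcast_to(z,len(d)); return o+d*((z-o[2])/d[:,2])[:,None]
def proj(c,X):
    k=calibration(c);R=np.array(k["R"])
    return cv2.projectPoints(np.array(X,float).reshape(-1,1,3),cv2.Rodrigues(R)[0],np.array(k["t"],float),np.array(k["camera_matrix"]),np.array(k["dist"]))[0].reshape(-1,2)
def save(n,im): cv2.imwrite("pics/"+n,im[:,:,::-1])
E
python3 - <<'E'
from h import *
for c in("scene","top"):
    im=camera(c); save(c+"0.png",im)
    for q in("cradle","yoke","tab","fuselage"):
        print(c,q,[(round(r["confidence"],2),[int(v) for v in r["extent"]]) for r in outline_of(c,q)])
s=sense(); print(s["time_s"],s["ee_pos"],s["ee_rot"])
E
```

```text
scene cradle [(0.95, [366, 179, 76, 58]), (0.66, [434, 243, 94, 69])]
scene yoke [(0.8, [468, 269, 44, 29]), (0.59, [396, 204, 33, 22])]
scene tab [(0.63, [474, 270, 41, 28]), (0.58, [399, 202, 31, 23])]
scene fuselage [(0.93, [245, 182, 50, 31]), (0.8, [209, 131, 32, 52]), (0.62, [190, 213, 54, 30])]
top cradle [(0.94, [208, 206, 71, 44]), (0.63, [135, 126, 67, 50])]
top yoke [(0.87, [215, 214, 29, 30]), (0.8, [140, 138, 27, 32])]
top tab [(0.84, [138, 141, 34, 28]), (0.71, [214, 212, 30, 34])]
top fuselage [(0.97, [463, 219, 47, 102]), (0.86, [355, 197, 77, 21])]
0.5 [ 0.1829551  -0.54509002  0.23868915] [ 9.86921928e-01  1.61198963e-01 -9.12820058e-06 -5.14794986e-05]
```

View pics/top0.png

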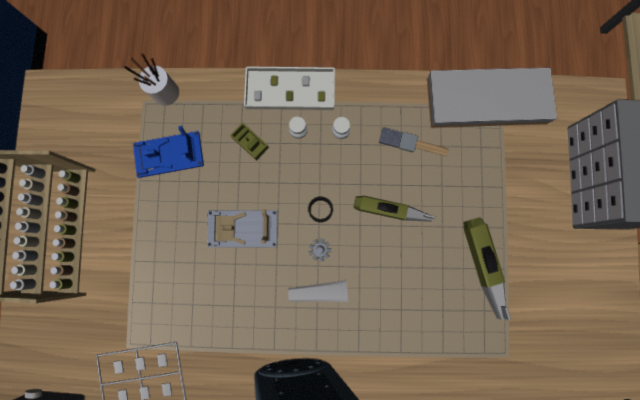

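View pics/scene0.png

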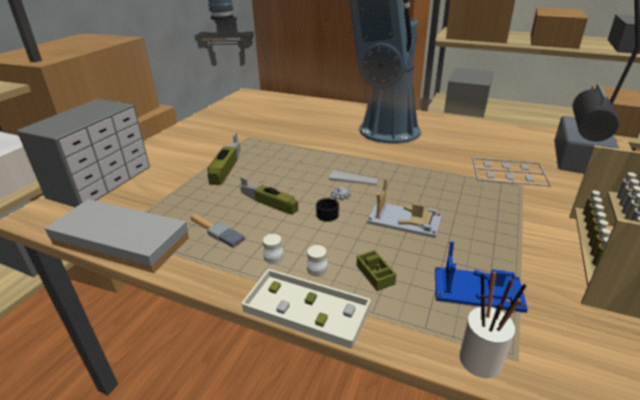

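Top picture: the candidates for the fuselage are the short olive one at (393,208), about 77 px or 190 mm long, and the long one at (487,268), about 105 px or 255 mm. I choose the short one. The candidates for the cradle are the aluminium one at (242,229) and the blue one at (168,152). I choose the aluminium one, with its fixed yoke on the right at (267,227) and the hinge on the left.

```bash
python3 - <<'E'
from h import *
im=camera("top")
for q,lo in(("cradle",(200,280)),("fuselage",(340,440))):
  for r in outline_of("top",q):
    e=r["extent"]
    if lo[0]<e[0]<lo[1]:
      c=cv2.findContours(r["mask"].astype(np.uint8),0,1)[0]; c=max(c,key=len)
      b=cv2.boxPoints(cv2.minAreaRect(c)); print(q,b.round(1).tolist()); print(onz("top",b,.012 if q=="cradle" else .03).round(4).tolist())
a=cv2.resize(im[195:265,200:290],None,fx=7,fy=7,interpolation=cv2.INTER_CUBIC)
b=cv2.resize(im[185:235,345:445],None,fx=6.3,fy=6.3,interpolation=cv2.INTER_CUBIC)
b=cv2.resize(b,(630,315))
a=cv2.resize(a,(360,280));o=np.vstack([np.pad(a,((0,0),(0,270),(0,0))),b]);save("crop.png",o)
for n in("engine","cowl","cockpit_tub","wing","jar_a","brush"):
  r=outline_of("top",n); print(n,[onz("top",[[x["extent"][0]+x["extent"][2]/2,x["extent"][1]+x["extent"][3]/2]],.02).round(3).tolist() for x in r[:2]])
k=calibration("wrist");R=np.array(k["R"]);print(R.round(3),(-R.T@np.array(k["t"])).round(3),k["camera_matrix"])
E
```

```text
cradle [[207.0, 210.0], [277.0, 210.0], [277.0, 247.0], [207.0, 247.0]]
[[0.5772, 0.2726, 0.012], [0.5803, 0.1017, 0.012], [0.4914, 0.0991, 0.012], [0.4876, 0.2683, 0.012]]
fuselage [[351.79998779296875, 209.8000030517578], [355.70001220703125, 192.5], [435.0, 210.10000610351562], [431.1000061035156, 227.5]]
[[0.582, -0.0776, 0.03], [0.6237, -0.0863, 0.03], [0.5848, -0.2749, 0.03], [0.5434, -0.2653, 0.03]]
engine [[[0.485, -0.004, 0.02]], [[0.39, 0.005, 0.02]]]
cowl [[[0.581, -0.005, 0.02]]]
cockpit_tub [[[0.745, 0.168, 0.02]]]
wing [[[0.393, -0.001, 0.02]]]
jar_a [[[0.792, -0.044, 0.02]], [[0.781, 0.055, 0.02]]]
brush [[[0.751, -0.228, 0.02]]]
[[ 0.317 -0.948  0.002]
 [-0.91  -0.304  0.282]
 [-0.267 -0.091 -0.959]] [ 0.253 -0.522  0.385] [[351.98354002   0.         316.39267354]
 [  0.         351.98354002 201.09946145]
 [  0.           0.           1.        ]]
```

View pics/crop.png

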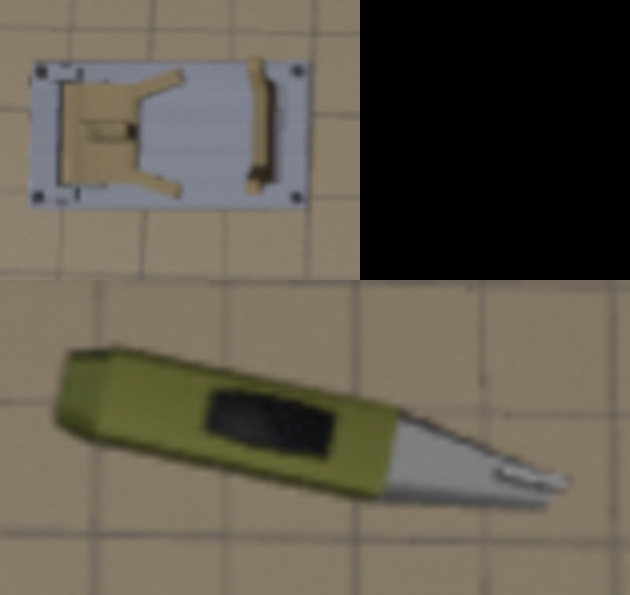

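The crop shows the aluminium cradle with the yoke folded on the left and its fin at crop (107,130), and the short fuselage with its nose to the left. Both choices hold. I'll drive over the cradle and look closer with the wrist camera.

>>> drive_tool(
  rows=[
    [0.25,0.25,0,0,0,0.01],
    [0.5,0.5,0,0,0,0.02],
    [0.75,0.75,0,0,0,0.03],
    [1,1,0,0,0,0.04],
  ],
)

```text
time_s: 1.35
ee_pos: [0.3253, -0.4023, 0.2389]
ee_rot: [0.959, 0.284, 0.0, 0.0]
force: [0.9, -0.1, 0.0]
finger_gap: 0.0883
finger_force: 0.0
```

>>> drive_tool(
  rows=[
    [0.25,0.25,0,0,0,0.01],
    [0.5,0.5,0,0,0,0.02],
    [0.75,0.75,0,0,0,0.03],
    [1,1,0,0,0,0.04],
    [1,1,0,0,0,0.04],
  ],
)

```text
time_s: 1.85
ee_pos: [0.477, -0.2501, 0.2389]
ee_rot: [0.915, 0.404, 0.001, -0.0]
force: [0.2, 0.3, -0.3]
finger_gap: 0.0877
finger_force: 0.0
```

>>> drive_tool(
  rows=[
    [0.1,0.25,0,0,0,0.01],
    [0.2,0.5,0,0,0,0.02],
    [0.3,0.75,0,0,0,0.03],
    [0.34,0.95,0,0,0,0.04],
    [0.34,0.95,0,0,0,0.04],
    [0.34,0.95,0,0,0,0.04],
  ],
)

```text
time_s: 2.45
ee_pos: [0.5253, -0.1114, 0.2387]
ee_rot: [0.858, 0.513, -0.0, 0.0]
force: [0.1, -0.3, -1.1]
finger_gap: 0.088
finger_force: 0.0
```

```bash
python3 - <<'E'
from h import *
s=sense(); print(s["time_s"],s["ee_pos"],s["ee_rot"])
im=camera("wrist"); save("w0.png",im); import pickle; pickle.dump(calibration("wrist"),open("w0.pkl","wb"))
for r in outline_of("wrist","fuselage"):
    c=max(cv2.findContours(r["mask"].astype(np.uint8),0,1)[0],key=len)
    b=cv2.boxPoints(cv2.minAreaRect(c)); print(r["confidence"],b.round(1).tolist(),onz("wrist",b,.02).round(4).tolist())
print(proj("wrist",[[.58,-.17,.02],[.534,.185,.012]]))
E
```

```text
2.45 [ 0.52528437 -0.11137935  0.23870843] [ 8.58257905e-01  5.13218532e-01 -2.42119069e-04  2.22126639e-04]
0.68 [[355.5, 112.9000015258789], [392.8999938964844, 103.5], [433.29998779296875, 265.20001220703125], [395.8999938964844, 274.5]] [[0.5887, -0.0803, 0.02], [0.6259, -0.0899, 0.02], [0.5914, -0.2747, 0.02], [0.5485, -0.2648, 0.02]]
[[ 385.70333018  192.34944275]
 [ 166.31617633 -121.56782098]]
```

View pics/w0.png

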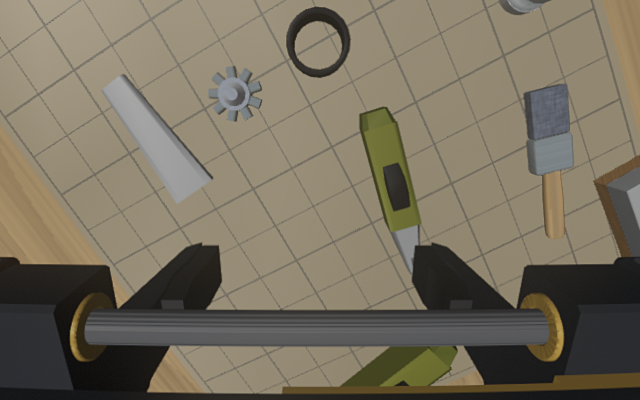

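The wrist view shows the fuselage at (390,180), nose at the top (377,112), with the cowl and engine to its left. The network agrees with it. On to the cradle.

>>> drive_tool(
  rows=[
    [0,0.25,0,0,0,0.01],
    [0,0.5,0,0,0,0.02],
    [0,0.75,0,0,0,0.03],
    [0,1,0,0,0,0.04],
    [0,1,0,0,0,0.04],
  ],
)

```text
time_s: 3.05
ee_pos: [0.5251, 0.0409, 0.2388]
ee_rot: [0.786, 0.618, 0.0, -0.0]
force: [0.1, -1.5, -0.1]
finger_gap: 0.088
finger_force: 0.0
```

>>> drive_tool(
  rows=[
    [0,0.25,0,0,0,0.01],
    [0,0.5,0,0,0,0.02],
    [0,0.75,0,0,0,0.03],
    [0,0.9,0,0,0,0.038],
    [0,0.9,0,0,0,0.038],
    [0,0.9,0,0,0,0.038],
    [0,0.9,0,0,0,0.038],
    [0,0.9,0,0,0,0.038],
  ],
)

```text
time_s: 3.85
ee_pos: [0.5257, 0.1722, 0.2387]
ee_rot: [0.709, 0.705, -0.0, 0.0]
force: [0.2, -0.6, -0.4]
finger_gap: 0.0882
finger_force: 0.0
```

```bash
python3 - <<'E'
from h import *
s=sense(); print(s["time_s"],s["ee_pos"],s["ee_rot"])
im=camera("wrist"); import pickle; pickle.dump(calibration("wrist"),open("w1.pkl","wb"))
save("w1.png",im)
for q in("cradle","tab","yoke"):
  for r in outline_of("wrist",q):
    c=max(cv2.findContours(r["mask"].astype(np.uint8),0,1)[0],key=len)
    b=cv2.boxPoints(cv2.minAreaRect(c)); print(q,r["confidence"],r["extent"],b.round(1).tolist(),onz("wrist",b,.012 if q=="cradle" else .022).round(4).tolist())
E
```

```text
3.85 [0.52573303 0.17223148 0.23872174] [ 7.09116367e-01  7.05091453e-01 -9.42243129e-05  1.05439484e-04]
cradle 0.89 [280.6, 73.0, 90.7, 172.3] [[279.5, 73.0999984741211], [367.8999938964844, 70.9000015258789], [372.20001220703125, 241.89999389648438], [283.79998779296875, 244.10000610351562]] [[0.4904, 0.2694, 0.012], [0.5789, 0.2711, 0.012], [0.5902, 0.0864, 0.012], [0.4888, 0.0843, 0.012]]
tab 0.9 [292.2, 95.0, 70.7, 76.3] [[288.8999938964844, 92.5999984741211], [360.8999938964844, 91.4000015258789], [362.1000061035156, 166.0], [290.0, 167.10000610351562]] [[0.4999, 0.2507, 0.022], [0.5711, 0.2514, 0.022], [0.5745, 0.1767, 0.022], [0.4992, 0.1759, 0.022]]
tab 0.3 [194.4, 292.8, 40.4, 62.8] [[195.0, 346.0], [234.0, 346.0], [234.0, 356.0], [195.0, 356.0]] [[0.375, -0.0479, 0.022], [0.4236, -0.0476, 0.022], [0.4224, -0.0627, 0.022], [0.3732, -0.063, 0.022]]
yoke 0.63 [289.5, 93.3, 73.7, 72.7] [[289.8999938964844, 92.5999984741211], [360.8999938964844, 91.5], [362.1000061035156, 165.0], [291.0, 166.10000610351562]] [[0.5008, 0.2509, 0.022], [0.571, 0.2516, 0.022], [0.5744, 0.178, 0.022], [0.5002, 0.1772, 0.022]]
```

View pics/w1.png

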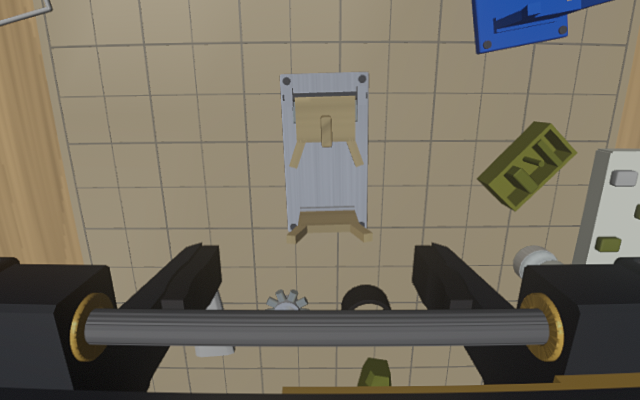

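The wrist view shows the cradle at (325,155): the hinge end at the top (y≈73), the fin at (327,131), and the fixed yoke at (328,225). I'll fit the pose from the metal pixels.

```bash
python3 - <<'E'
from h import *
im=cv2.imread("pics/w1.png").astype(int); b,g,r=im[...,0],im[...,1],im[...,2]
m=((b-r)>5)&(b>110); m[:70]=0;m[245:]=0;m[:,:270]=0;m[:,380:]=0
n,l,st,_=cv2.connectedComponentsWithStats(m.astype(np.uint8)); 
ys,xs=np.nonzero(m); P=onz("wrist",np.c_[xs,ys],.012)[:,:2]
E=[]
# side edges per row
for y in range(85,205,4):
    x=np.nonzero(m[y])[0]; E.append((y,x.min()-.5,x.max()+.5))
E=np.array(E)
L=onz("wrist",E[:,[1,0]],.012);Rr=onz("wrist",E[:,[2,0]],.012)
for A in(L,Rr):
    p=np.polyfit(A[:,1],A[:,0],1); print("edge slope",p[0],"x at y=.185",np.polyval(p,.185), np.abs(A[:,0]-np.polyval(p,A[:,1])).max())
top=[(x,np.nonzero(m[:,x])[0].min()-.5) for x in range(295,356,4)]
T=onz("wrist",top,.012);print("far edge",np.polyfit(T[:,0]-.534,T[:,1],1))
# fin top
print(onz("wrist",[[327,116],[327,131],[327,146]],.058), onz("wrist",[[321,117],[332,117]],.058))
for X in([.534,.215,.044],[.534,.229,.058],[.534,.201,.058],[.534,.201,.022]): print(proj("wrist",[X]))
E
```

```text
edge slope -0.02446308763730977 x at y=.185 0.49203683670168774 0.0005084711296823863
edge slope -0.02464887138145564 x at y=.185 0.5803941660547998 0.0017710791496550193
far edge [0.02103611 0.26987654]
[[0.53656728 0.22983354 0.058     ]
 [0.53660634 0.21640937 0.058     ]
 [0.53664765 0.20268767 0.058     ]] [[0.53113132 0.22897322 0.058     ]
 [0.54110232 0.22892742 0.058     ]]
[[323.84564432 131.16108659]]
[[324.16495393 116.95427861]]
[[324.14059025 147.83559699]]
[[323.40576942 142.99819793]]
```

```bash
python3 - <<'E'
import cv2
im=cv2.imread("pics/w1.png")[65:245,270:385]; cv2.imwrite("pics/c1.png",cv2.resize(im,None,fx=3.3,fy=3.3,interpolation=cv2.INTER_CUBIC))
E
```

```text
(no output)
```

View pics/c1.png

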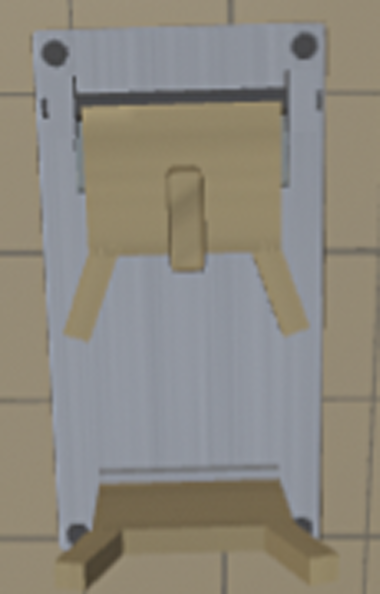

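The crop confirms the fit: cradle centre (0.536, 0.185), axis at 91.4°, fin at (0.536, 0.215).

>>> drive_tool(
  rows=[
    [0.07,0.285,-0.2,0,0,0.005],
    [0.07,0.285,-0.5,0,0,0.005],
    [0.07,0.285,-0.8,0,0,0.005],
    [0.07,0.285,-1,0,0,0.005],
    [0.07,0.285,-1,0,0,0.005],
  ],
  grip=40,
  squeeze=25,
)

```text
time_s: 4.55
ee_pos: [0.5321, 0.2157, 0.0839]
ee_rot: [0.697, 0.717, -0.004, -0.003]
force: [-0.8, -0.6, -0.1]
finger_gap: 0.0504
finger_force: 0.0
```

>>> drive_tool(
  rows=[
    [0,0,-0.15,0,0,0],
    [0,0,-0.3,0,0,0],
    [0,0,-0.41,0,0,0],
    [0,0,-0.41,0,0,0],
    [0,0,-0.41,0,0,0],
  ],
)

```text
time_s: 5.05
ee_pos: [0.5371, 0.2167, 0.029]
ee_rot: [0.697, 0.717, 0.001, 0.001]
force: [0.5, 0.6, 0.5]
finger_gap: 0.0401
finger_force: 0.0
```

>>> drive_tool(
  rows=[
    [0,0,0,0,0,0],
    [0,0,0,0,0,0],
    [0,0,0,0,0,0],
    [0,0,0,0,0,0],
    [0,0,0,0,0,0],
  ],
  grip=0,
  squeeze=25,
)

```text
time_s: 5.55
ee_pos: [0.535, 0.2166, 0.0277]
ee_rot: [0.697, 0.717, -0.001, -0.001]
force: [-5.0, -1.3, 7.1]
finger_gap: 0.0097
finger_force: 25.0
```

>>> drive_tool(
  rows=[
    [0,0.025,0.033,-0.017,0,0],
    [0,0.054,0.06,-0.033,0,0],
    [0,0.088,0.081,-0.05,0,0],
    [0,0.125,0.094,-0.067,-0.001,0],
    [0,0.163,0.101,-0.083,-0.002,0],
    [-0.005,0.2,0.099,-0.1,-0.002,0],
    [-0.005,0.237,0.092,-0.117,-0.003,0],
    [-0.007,0.275,0.071,-0.125,-0.003,0],
    [-0.007,0.275,0.071,-0.125,-0.003,0],
    [-0.007,0.275,0.071,-0.125,-0.003,0],
  ],
)

```text
time_s: 6.55
ee_pos: [0.534, 0.2584, 0.0377]
ee_rot: [0.643, 0.663, -0.269, 0.273]
force: [-3.5, 2.1, 3.5]
finger_gap: 0.0098
finger_force: 25.0
```

```bash
python3 - <<'E'
from h import *
im=camera("scene")
save("s2.png",cv2.resize(im[170:250,340:460],None,fx=5,fy=5,interpolation=cv2.INTER_CUBIC))
E
```

```text
(no output)
```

View pics/s2.png

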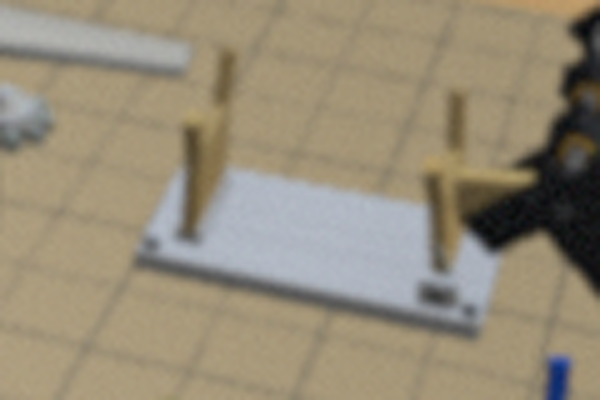

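The folding yoke stands nearly upright at crop (445,215) with the fin still in the fingers. I'll release and retreat along the tool axis.

>>> drive_tool(
  rows=[
    [0,0,0,0,0,0],
    [0,0,0,0,0,0],
    [0,0,0,0,0,0],
    [0,0,0,0,0,0],
  ],
  grip=40,
)

```text
time_s: 7.0
ee_pos: [0.5352, 0.2578, 0.038]
ee_rot: [0.644, 0.662, -0.268, 0.273]
force: [-0.4, 0.8, 0.4]
finger_gap: 0.039
finger_force: 0.9
```

>>> drive_tool(
  rows=[
    [0,0.1,0.1,0,0,0],
    [0,0.25,0.25,0,0,0],
    [0,0.45,0.45,0,0,0],
    [0,0.4,0.7,0.023,0,0],
    [0,0.2,0.9,0.046,0,0],
    [0,0,1,0.069,0,0],
    [0,0,1,0.092,0,0],
    [0,0,1,0.115,0.003,0],
    [0,0,1,0.125,0.003,0],
    [0,0,1,0.125,0.003,0],
  ],
  grip=70,
)

```text
time_s: 8.0
ee_pos: [0.5353, 0.2554, 0.1885]
ee_rot: [0.698, 0.716, 0.0, 0.0]
force: [-0.2, -0.2, 0.1]
finger_gap: 0.0704
finger_force: 0.0
```

>>> drive_tool(
  rows=[
    [0,-0.3,0.1,0,0,0],
    [0.05,-0.6,0.2,0,0,-0.01],
    [0.1,-0.9,0.2,0,0,-0.02],
    [0.1,-1,0.2,0,0,-0.03],
    [0.1,-1,0.2,0,0,-0.03],
  ],
)

```text
time_s: 8.5
ee_pos: [0.5499, 0.1061, 0.2176]
ee_rot: [0.762, 0.647, -0.001, 0.0]
force: [0.7, -0.3, -0.3]
finger_gap: 0.0697
finger_force: 0.0
```

>>> drive_tool(
  rows=[
    [0,-0.3,0,0,0,0],
    [0,-0.6,0,0,0,0],
    [0,-0.9,0,0,0,0],
    [0,-1,0,0,0,0],
    [0,-1,0,0,0,0],
    [0,-1,0,0,0,0],
    [0,-1,0,0,0,0],
  ],
)

```text
time_s: 9.2
ee_pos: [0.5498, -0.0401, 0.2177]
ee_rot: [0.761, 0.649, -0.0, -0.0]
force: [-0.4, -0.3, 0.9]
finger_gap: 0.0701
finger_force: 0.0
```

```bash
python3 - <<'E'
from h import *
s=sense(); print(s["time_s"],s["ee_pos"],s["ee_rot"],np.degrees(2*np.arctan2(s["ee_rot"][1],s["ee_rot"][0])))
im=camera("scene"); a=cv2.resize(im[170:250,340:460],(390,260),interpolation=cv2.INTER_CUBIC)
im=camera("wrist"); cv2.imwrite("pics/w3raw.png",im[:,:,::-1])
b=cv2.resize(im[:300,200:560],(390,325))
save("s3.png",np.vstack([a,b]))
hs=cv2.cvtColor(im,cv2.COLOR_RGB2HSV)
m=((hs[...,0]>25)&(hs[...,0]<40)&(hs[...,1]>130)).astype(np.uint8); m[250:]=0
n,l,st,ce=cv2.connectedComponentsWithStats(m)
for i in range(1,n):
    if st[i,4]>150: print("olive",st[i],ce[i],onz("wrist",[ce[i]],.035))
for r in outline_of("wrist","fuselage"):
    ys,xs=np.nonzero(r["mask"]); print(r["confidence"],r["extent"],onz("wrist",[[xs.mean(),ys.mean()]],.03))
print(proj("wrist",[[.607,-.086,.038],[.57,-.27,.03]]))
E
```

```text
9.2 [ 0.54980883 -0.04010913  0.21767856] [ 7.60518321e-01  6.49316373e-01 -5.09344447e-05 -3.59803734e-04] 80.98016471827766
olive [359 225  35  25 694] [375.83861671 238.61383285] [[ 0.60004972 -0.11268268  0.035     ]]
0.66 [346.5, 201.0, 46.5, 177.6] [[ 0.59308115 -0.14350164  0.03      ]]
[[380.34489181 213.40558918]
 [363.89352035 364.70140384]]
```

View pics/s3.png

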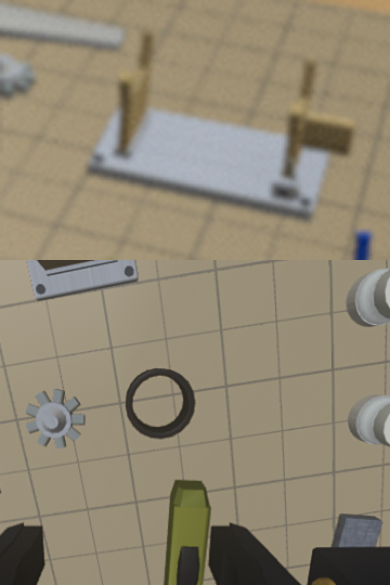

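The yoke stands fully open and free (upper part, (297,125)), and the fuselage nose shows below at (190,490). I'll go over the fuselage for an accurate fit.

>>> drive_tool(
  rows=[
    [0.08,-0.3,0,0,0,0],
    [0.16,-0.6,0,0,0,0],
    [0.23,-0.9,0,0,0,0],
    [0.23,-1,0,0,0,0],
    [0.23,-1,0,0,0,0],
    [0.23,-1,0,0,0,0],
    [0.23,-1,0,0,0,0],
  ],
)

```text
time_s: 10.05
ee_pos: [0.5842, -0.1902, 0.2178]
ee_rot: [0.761, 0.649, 0.0, -0.0]
force: [-0.2, -0.1, -0.3]
finger_gap: 0.0702
finger_force: 0.0
```

```bash
cat > fit.py <<'E'
from h import *
import sys
from scipy.optimize import minimize
s=sense(); print(s["time_s"],s["ee_pos"],np.degrees(2*np.arctan2(s["ee_rot"][1],s["ee_rot"][0])))
im=camera("wrist"); save(sys.argv[1],im)
best=max(outline_of("wrist","fuselage"),key=lambda r:r["confidence"]); M=best["mask"].copy()
hs=cv2.cvtColor(im,cv2.COLOR_RGB2HSV)
ol=((hs[...,0]>22)&(hs[...,0]<42)&(hs[...,1]>130)).astype(np.uint8)
M=M.astype(np.uint8)
c=[(90,-11),(90,11),(75,-17),(75,17),(-35,-17),(-35,17),(-100,-6),(-100,6)]
def sil(p):
    a=p[2];V=[]
    for z in(0.,.038):
        for x,y in c: V.append([p[0]+(x*np.cos(a)-y*np.sin(a))/1e3,p[1]+(x*np.sin(a)+y*np.cos(a))/1e3,z])
    h=cv2.convexHull(proj("wrist",V).astype(np.float32)); o=np.zeros(M.shape,np.uint8)
    cv2.fillConvexPoly(o,np.round(h*16).astype(np.int32),1,shift=4); return o
valid=np.ones(M.shape,bool); valid[245:]=0
def cost(p): o=sil(p); return -((o&M)*valid).sum()/max(((o|M)*valid).sum(),1)
r=None
for st in(np.array([.58,-.175,np.radians(78)]),):
    sim=np.array([st,st+[.015,0,0],st+[0,.015,0],st+[0,0,.15]])
    q=minimize(cost,st,method="Nelder-Mead",options=dict(initial_simplex=sim,xatol=1e-4,fatol=1e-4)); 
    q=minimize(cost,q.x,method="Nelder-Mead",options=dict(initial_simplex=np.array([q.x,q.x+[.004,0,0],q.x+[0,.004,0],q.x+[0,0,.04]]),xatol=1e-5))
print(best["confidence"],best["extent"],"fit",q.x[:2],np.degrees(q.x[2]),q.fun)
ov=im.copy(); k=cv2.findContours(sil(q.x),0,1)[0]; cv2.drawContours(ov,k,-1,(255,0,0),1); save("ov_"+sys.argv[1],ov[60:320,250:500].repeat(2,0).repeat(2,1))
E
python3 fit.py w4.png
```

```text
10.05 [ 0.58420001 -0.19018403  0.21783211] 80.9374520858267
0.92 [297.7, 57.3, 42.4, 205.1] fit [ 0.55 -0.16] 86.59436692696232 0.0fit.py:18: RuntimeWarning: overflow encountered in scalar negative
  def cost(p): o=sil(p); return -((o&M)*valid).sum()/max(((o|M)*valid).sum(),1)
```

View pics/ov_w4.png

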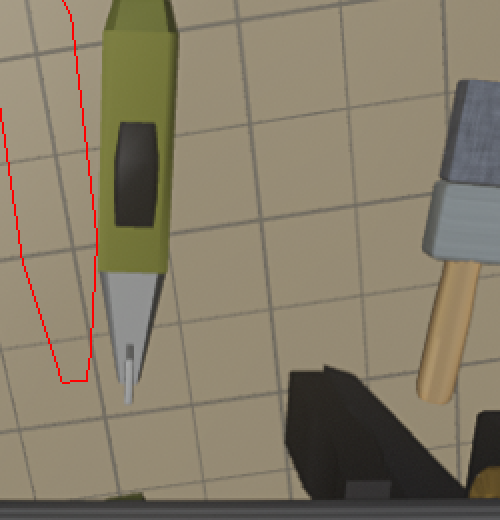

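The whole fuselage shows (crop (137,150)), but the red outline is off because of an unsigned overflow. I'll fix that and run the fit again.

```bash
sed -i 's/return -((o&M)\*valid).sum()/return -float(((o\&M)*valid).sum())/; s/valid\[245:\]/valid[258:]/' fit.py
python3 fit.py w5.png; python3 - <<'E'
from h import *
P=onz("wrist",[[302.5,75],[337,76],[300,195.5],[331,196]],.038); print(P.round(4)); f=(P[0]+P[1])/2; r=(P[2]+P[3])/2
d=f-r; print(np.linalg.norm(d),np.degrees(np.arctan2(d[1],d[0])), r+d*35/110)
E
```

```text
10.15 [ 0.58437454 -0.19042524  0.21804447] 80.94883025687457
0.65 [297.3, 55.9, 40.9, 205.2] fit [ 0.58871533 -0.17637622] 79.36975389461911 -0.9229843561973526
[[ 0.5882 -0.0982  0.038 ]
 [ 0.618  -0.1038  0.038 ]
 [ 0.5672 -0.206   0.038 ]
 [ 0.5966 -0.2113  0.038 ]]
0.10971970672056788 78.87476221310482 [ 0.58864597 -0.17438108  0.038     ]
```

View pics/ov_w5.png

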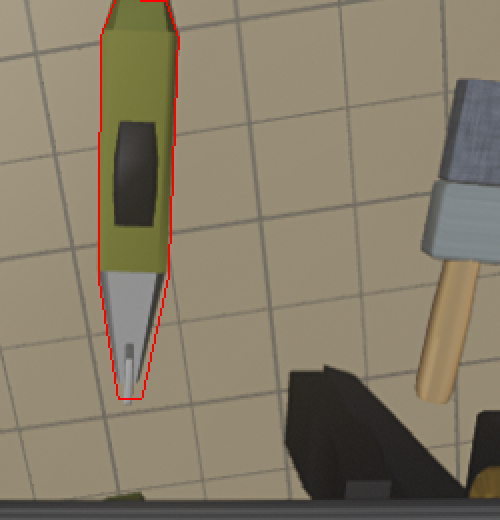

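The outline now sits on the short fuselage. I take its origin as (0.5885, −0.1745) and its yaw as 79.1°.

>>> drive_tool(
  rows=[
    [0.03,0.1,-0.2,0,0,-0.005],
    [0.03,0.105,-0.5,0,0,-0.005],
    [0.03,0.105,-0.8,0,0,-0.005],
    [0.03,0.105,-1,0,0,-0.005],
    [0.03,0.105,-1,0,0,-0.005],
    [0.03,0.105,-1,0,0,-0.005],
  ],
)

```text
time_s: 10.85
ee_pos: [0.5891, -0.1761, 0.0684]
ee_rot: [0.771, 0.636, -0.0, -0.0]
force: [0.1, -0.3, 0.1]
finger_gap: 0.0704
finger_force: 0.0
```

>>> drive_tool(
  rows=[
    [0,0,-0.15,0,0,0],
    [0,0,-0.3,0,0,0],
    [0,0,-0.41,0,0,0],
    [0,0,-0.41,0,0,0],
    [0,0,-0.41,0,0,0],
  ],
)

```text
time_s: 11.35
ee_pos: [0.5897, -0.1768, 0.0076]
ee_rot: [0.771, 0.636, 0.0, 0.001]
force: [0.5, -0.3, -0.4]
finger_gap: 0.07
finger_force: 0.0
```

>>> drive_tool(
  rows=[
    [0,0,0,0,0,0],
    [0,0,0,0,0,0],
    [0,0,0,0,0,0],
    [0,0,0,0,0,0],
    [0,0,0,0,0,0],
    [0,0,0,0,0,0],
    [0,0,0,0,0,0],
    [0,0,0,0,0,0],
  ],
  grip=0,
  squeeze=20,
)

```text
time_s: 12.15
ee_pos: [0.5887, -0.1765, 0.0066]
ee_rot: [0.771, 0.636, -0.0, -0.0]
force: [-3.4, 0.1, 5.8]
finger_gap: 0.0338
finger_force: 20.0
```

>>> drive_tool(
  rows=[
    [0,0,0.1,0,0,0],
    [0,0,0.3,0,0,0],
    [0,0,0.5,0,0,0],
    [0,0,0.75,0,0,0],
    [0,0,1,0,0,0],
    [0,0,1,0,0,0],
    [0,0,1,0,0,0],
  ],
)

```text
time_s: 12.85
ee_pos: [0.5895, -0.1767, 0.1578]
ee_rot: [0.771, 0.636, 0.001, 0.001]
force: [-0.4, 0.2, -1.8]
finger_gap: 0.034
finger_force: 20.0
```

>>> drive_tool(
  rows=[
    [-0.02,0.1,0,0,0,0.003],
    [-0.05,0.3,0,0,0,0.006],
    [-0.1,0.5,0,0,0,0.01],
    [-0.15,0.75,0,0,0,0.013],
    [-0.2,1,0,0,0,0.017],
    [-0.2,1,0,0,0,0.017],
  ],
)

```text
time_s: 13.45
ee_pos: [0.5556, -0.021, 0.1539]
ee_rot: [0.734, 0.679, -0.001, -0.003]
force: [-1.0, -1.4, -1.8]
finger_gap: 0.0341
finger_force: 20.0
```

>>> drive_tool(
  rows=[
    [-0.02,0.1,0,0,0,0.003],
    [-0.05,0.3,0,0,0,0.006],
    [-0.1,0.5,0,0,0,0.01],
    [-0.15,0.75,0,0,0,0.013],
    [-0.15,1,0,0,0,0.017],
    [-0.15,1,0,0,0,0.017],
  ],
)

```text
time_s: 14.05
ee_pos: [0.535, 0.1274, 0.1555]
ee_rot: [0.698, 0.717, -0.0, -0.001]
force: [-0.1, 0.1, -2.0]
finger_gap: 0.0341
finger_force: 20.0
```

>>> drive_tool(
  rows=[
    [0,0.1,0,0,0,0],
    [0,0.25,0,0,0,0],
    [0,0.41,0,0,0,0],
    [0,0.41,0,0,0,0],
    [0,0.41,0,0,0,0],
    [0,0.41,0,0,0,0],
  ],
)

```text
time_s: 14.65
ee_pos: [0.5363, 0.1841, 0.156]
ee_rot: [0.7, 0.715, -0.0, -0.0]
force: [-0.5, -0.4, -1.7]
finger_gap: 0.034
finger_force: 20.0
```

```bash
python3 - <<'E'
from h import *
s=sense(); print(s["time_s"],s["ee_pos"],s["ee_rot"],np.degrees(2*np.arctan2(s["ee_rot"][1],s["ee_rot"][0])),s["finger_gap"])
im=camera("scene"); a=cv2.resize(im[120:260,320:480],(640,560),interpolation=cv2.INTER_CUBIC)
save("s6.png",a); save("w6.png",camera("wrist"))
E
```

```text
14.65 [0.53632622 0.18411515 0.15601953] [ 6.99600111e-01  7.14534495e-01 -3.68767325e-04 -6.84517900e-05] 91.21013285789805 0.033957547856150364
```

View pics/s6.png

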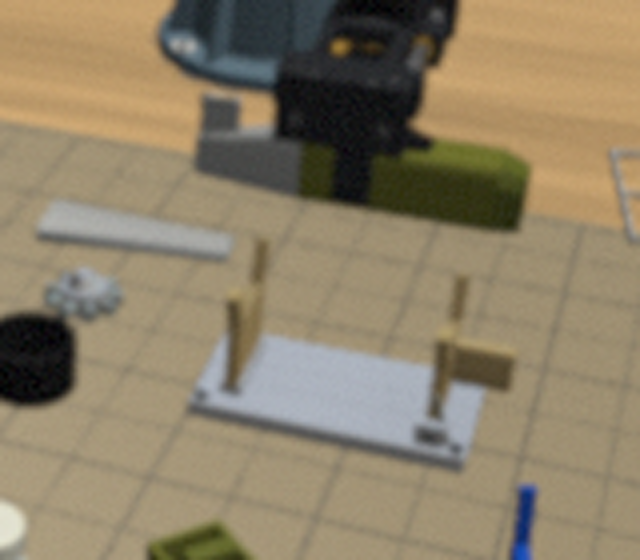

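The fuselage hangs level above the cradle at (360,175), and the yoke is still open at (440,345). I'll lower it.

>>> drive_tool(
  rows=[
    [0,0.005,-0.15,0,0,0],
    [0,0.005,-0.3,0,0,0],
    [0,0.005,-0.45,0,0,0],
    [0,0.005,-0.5,0,0,0],
    [0,0.005,-0.53,0,0,0],
    [0,0.005,-0.53,0,0,0],
    [0,0.005,-0.53,0,0,0],
  ],
)

```text
time_s: 15.45
ee_pos: [0.5372, 0.1858, 0.078]
ee_rot: [0.699, 0.715, 0.001, 0.001]
force: [0.7, -0.5, -1.2]
finger_gap: 0.034
finger_force: 20.0
```

>>> drive_tool(
  rows=[
    [0,0,-0.01,0,0,0],
    [0,0,-0.02,0,0,0],
    [0,0,-0.03,0,0,0],
    [0,0,-0.04,0,0,0],
    [0,0,-0.04,0,0,0],
    [0,0,-0.04,0,0,0],
  ],
)

```text
time_s: 16.05
ee_pos: [0.5363, 0.1858, 0.0708]
ee_rot: [0.699, 0.715, -0.0, -0.0]
force: [-0.5, -0.0, -2.4]
finger_gap: 0.0337
finger_force: 20.0
```

Not resting yet (force_z is still −2), so I'll lower it a little more and check.

>>> drive_tool(
  rows=[
    [0,0,-0.005,0,0,0],
    [0,0,-0.01,0,0,0],
    [0,0,-0.015,0,0,0],
    [0,0,-0.015,0,0,0],
    [0,0,-0.015,0,0,0],
  ],
)

```text
time_s: 16.55
ee_pos: [0.5366, 0.1858, 0.0699]
ee_rot: [0.699, 0.715, 0.0, 0.0]
force: [-4.3, -1.2, 9.1]
finger_gap: 0.0336
finger_force: 20.0
```

```bash
python3 - <<'E'
from h import *
s=sense(); print(s["time_s"],s["ee_pos"],s["force"])
im=camera("scene"); save("s7.png",cv2.resize(im[120:260,320:480],(640,560),interpolation=cv2.INTER_CUBIC))
E
```

```text
16.55 [0.53657818 0.18575201 0.0699406 ] [-4.32780836 -1.15437455  9.09393866]
```

It is in contact at the expected height (+9 N). I'll release and lift away.

>>> drive_tool(
  rows=[
    [0,0,0.005,0,0,0],
    [0,0,0.005,0,0,0],
    [0,0,0.005,0,0,0],
    [0,0,0.005,0,0,0],
    [0,0,0.005,0,0,0],
  ],
  grip=60,
)

```text
time_s: 17.1
ee_pos: [0.5363, 0.1858, 0.0692]
ee_rot: [0.699, 0.715, -0.0, -0.0]
force: [1.1, 0.2, -1.0]
finger_gap: 0.06
finger_force: 0.0
```

>>> drive_tool(
  rows=[
    [0,0,0.1,0,0,0],
    [0,0,0.3,0,0,0],
    [0,0,0.6,0,0,0],
    [0,0,0.9,0,0,0],
    [0,0,1,0,0,0],
    [0,0,1,0,0,0],
    [0,0,1,0,0,0],
    [0,0,1,0,0,0],
  ],
)

```text
time_s: 17.9
ee_pos: [0.535, 0.1856, 0.217]
ee_rot: [0.699, 0.715, -0.002, -0.001]
force: [0.5, 0.1, -1.3]
finger_gap: 0.06
finger_force: 0.0
```

```bash
python3 - <<'E'
from h import *
s=sense(); print(s["time_s"],s["ee_pos"],s["force"])
a=camera("scene"); a=cv2.resize(a[150:250,340:460],(480,400),interpolation=cv2.INTER_CUBIC)
w=camera("wrist")[:260,220:440]; w=cv2.resize(w,(310,366)); 
o=np.zeros((400,790,3),np.uint8);o[:,:480]=a;o[:366,480:]=w; save("s8.png",o)
E
```

```text
17.9 [0.53495198 0.18558494 0.21702242] [ 0.48104073  0.11470166 -1.25402656]
```

View pics/s8.png

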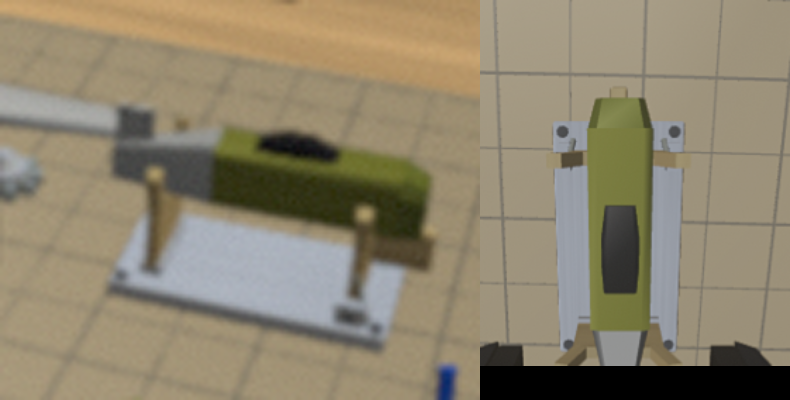

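The fuselage lies level in both notches, centred and parallel to the cradle (side view (270,180), top view (620,220)). The yoke is open and the gripper is clear.

```bash
python3 -c "
from cell import *
print(hand_in())"
```

```text
the job is handed in; nothing more can be done
None
```

I handed the job in at about 18 s on the robot's clock, with the yoke snapped open and the fuselage set down level and centred in both notches; no verdict came back.

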